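# Swing the pen display one index hole towards the mug

## Robot

A 7-joint arm with a two-finger parallel gripper is mounted at the origin on the work surface. World frame = base frame: x ahead of the robot, y to its left, z up, the work surface at z = 0. Lengths are in m, angles in rad, forces in N, time in s.
With the tool pointing down it reaches from about 0.4 to 0.75 m from the base axis. Payload 19.5 kg.
Tool frame: the origin (TCP) lies between the finger pads; the fingertips stand 14 mm ahead of it and the grasp point (between the pads) lies 5 mm behind it; z points along the fingers, y is the line along which they close (so a half turn about z gives the same grasp; the last joint's range is limited). The gripper opens to 85 mm and grips with 20 to 120 N. Pads are 22 mm wide; open, the fingers measure 114 mm over their backs; the gripper's body (76 mm by 85 mm) begins 54 mm behind the grasp point. The pads swing forward as they close: fully open they stand 13 mm farther back than shut.
Start: joints at [1.123, 0.707, -0.028, 1.485, 0.022, 0.951, -0.075], TCP at [0.227, -0.528, 0.245] pointing down, gripper open.
Joint ranges: [-2.71, 2.71], [-0.32, 2.16], [-1.57, 1.52], [0, 2.45], [-1.46, 4.6], [0, 2.02], [-2.83, 2.83]. Speed limits (rad/s): [1.89, 1.89, 2.57, 2.57, 3.01, 3.01, 3.01].

## Interface

Orientations are given as a 3x3 rotation matrix whose columns are the frame's x, y, z axes.
In Python, from station import * gives the robot as it stands.
- The arm moves only by the shell command python3 -m jog 'ROWS' [FORCE]. ROWS is text: rows parted by semicolons, each of 7 numbers parted by spaces: the shift along the tool's x, y, z as a fraction of full scale, then the turn, a rotation vector about the tool's x, y, z as a fraction of full scale, then the opening, from 0 (shut) to 1 (fully open). In form: tx ty tz rx ry rz jaw; .... A call has 1 to 12 rows; each row shifts and turns the commanded pose from where the row before left it, along the tool's axes as they then stand; what a row does not reach is not made up. Full scale, the value 1, is 2.5 cm for a shift and 0.15 rad for a turn. A row lasts 1/10 s, in which the tool goes at most 50 mm and 8.59 degrees, less where a joint would pass 70% of its speed; a pose out of reach is approached as far as the arm can. A call with a number of a shift or a turn outside -1 to 1 is refused whole. A call with a gripper value outside its range is refused whole. The fingers move at their own pace and stop on an object; FORCE is the grip in N (left out, the last holds). Time passes only in rows, so rows that do not move let the fingers close. It gives the time, the measured TCP pose, the force, the opening and the grip force at its end, in the units of the state.
- observe(): the state, without advancing time (a new reading comes with each control period).
- capture(name): name is "scene" or "top"; returns the picture (420x560x3 uint8, blue, green, red); there is no depth.
- get_calibration(name): a dict with "fx", "fy", "cx", "cy" (pixels), "R" (3x3) and "t" (3): a world point X has camera coordinates R X + t. Camera axes: x right, y down, z forward; pixel columns grow to the right and rows downward; lengths in m; the calibration is good to about 2 mm. A picture is of the moment at which its call begins. get_calibration takes no time and is no camera call.
- hand_in(): hands the job in; it is judged then, once.
Trained networks look in the newest picture that a camera, given by its name, has taken for a name from the list of things; names that differ only in an ending like _2 or _b are one class to them, and where a whole thing is asked for, a point or a joint stands for the part that bears it (a point fixed in the world has none). Each returns a list of dicts, best first, with "score" (0 to 1); they miss things now and then, are a little off and sometimes report something else, mostly with a low value. They report only what shows in the picture. A call takes as long as a camera call. They do not tell look-alikes from the thing itself.
- outline_of(camera, query): "mask" (420x560 bool, what is visible of it) and "box" ([left, top, right, bottom] in pixels, round what is visible of it).
The state is a dict: "clock": time; "joints": joint angles; "dq": joint speeds; "joint_torque": joint torques, N m; "tool_pos": TCP position; "ee_rot": TCP orientation; "force": force on the tool from outside, world axes, zero at the start; "moment": the same for the moment, N m; "grip_width": finger opening in m; "grip_force": force on a finger pad.
Only numpy, scipy, OpenCV 4.12 (cv2) and the standard library are available. Lean on these libraries where they do the work, as an engineer would, in place of code of your own. Each camera call takes 0.05 s, during which the arm holds its last target. There are 200 camera calls.

## Task

Hook a fingertip through the steel pull ring of the pen display's swivel stand from the ring's front, lift the spring pin out of its hole, swing the arm exactly one hole towards the side where the mug stands, then let the pin spring fully home in that hole and take the finger out. Do it gently with the fingertips only: do not pinch the ring or strain it, never swing it off to the other side or on towards the hole beyond, and leave the mug, bowl, tape roll and calculator where they are.

Things in the scene. Friction and masses are not known exactly. Their poses are not given: they have to be found in the camera images.
- display_front (a point): Middle of the front edge of the pen display, a grey screen 250 mm wide, 170 mm deep, 12 mm thick, that leans back 24 degrees and turns with the arm above the pivot. This edge is 66 mm in front of the pivot, 65 mm above the desk; the rear edge is 135 mm above the desk.
- stand: Fixed steel swivel stand. Origin: on the desk, on the arm's vertical pivot axis; z up; -x points along the arm as it starts (roughly to the robot). In front, an aluminium index plate (73 x 245 mm, top 30 mm above the desk) has five 15 mm round holes on a circle of 160 mm radius about the pivot, 0.28 rad (16 degrees, 45 mm) apart, the middle one on -x.
- swing (a joint): Arm angle, rad: 0 at the start (pin in the middle hole), positive counter-clockwise from above, which moves the ring end to the stand's -y side. Next holes: +0.28 (ring end towards stand -y) and -0.28 (towards stand +y). Turning takes about 1 N at the ring. The arm is a steel bar 36 mm wide, top 42 mm above the desk, reaching 185 mm from the pivot.
- pin (a joint): Lift of the 12 mm round-nosed spring pin, m: 0 = fully down, 12 mm deep in its hole; 0.024 = hard upper stop. At 0.013 or more it is free of the plate; let go over bare plate it rides on top at about 0.012. The spring presses down with 3.5 N at 0, 7 N at the stop. Let go within about 3 mm of a hole's centre, it drops in and centres itself.
- ring_center (a point): Centre of the steel pull ring fixed on the pin, 94 mm above the desk (pin down), 140 mm from the pivot. Wire 7 mm, inside 56 mm, outside 70 mm. It stands across the arm, leaning 40 degrees from upright, top towards the pivot; top 121, bottom 67 mm above the desk. A finger passes through from the outer side, towards the pivot, slanting down 40 to 60 degrees; 35 mm free behind it.
- mug_mid (a point): White ceramic mug with handle, 80 mm across, 95 mm tall, upright, empty; the point is half-way up its axis. It stands 0.22 to 0.26 m to one side (stand +y or -y) of the stand's centre line: the arm's ring end is to go to that side. Leave it alone.
- bowl_mid (a point): Round white bowl of marbles, 124 mm across, 50 mm tall, on the other side of the stand from the mug; the point is at its centre, half-way up. Leave it alone.
- tape: Roll of clear tape lying flat, 90 mm across, 24 mm tall, origin under its centre. Leave it alone.
- calc: Black desk calculator lying flat, 140 x 80 x 15 mm, origin under its centre. Leave it alone.
Not all that is in view belongs to the job. What is shaped like the part that bears mug_mid but brown or green is not meant.

How it is judged:
On the way, in this order (a step that is already met when the one before it is completed fails the run):
1. the pin is lifted clear of the middle hole (about 12 mm) before the arm has gone half a hole (value of joint pin above 0.0115 m and value of joint swing between -0.14 and 0.14 rad), for 0.05 s.
2. the pin is home in the next hole on the mug's side (((y of mug_mid in the frame of stand above 0 m and value of joint swing between -0.31 and -0.25 rad) or (y of mug_mid in the frame of stand below 0 m and value of joint swing between 0.25 and 0.31 rad)) and value of joint pin below 0.003 m and velocity of joint swing between -0.05 and 0.05 rad/s), for 0.2 s.
At the end, for the whole second after the job is handed in: The arm stands at the next hole on the mug's side (0.28 rad from the start, within 0.03), the pin is down within 3 mm of fully home, and the arm is at rest (all of step 2); the robot touches nothing.
It fails at once if the arm is swung more than half a hole away from the mug's side ((y of mug_mid in the frame of stand above 0 m and value of joint swing above 0.14 rad) or (y of mug_mid in the frame of stand below 0 m and value of joint swing below -0.14 rad)).
It fails at once if the arm is swung half a hole or more past the next hole (value of joint swing above 0.42 rad or value of joint swing below -0.42 rad).
It fails at once if the ring is pinched or strained (more than 35 N between fingers and ring) (contact force between the fingers and pin above 35 N).
It fails at once if the mug, bowl, tape roll or calculator is moved more than 25 mm or lifted (distance of any of mug_mid, bowl_mid, tape, calc from where it was at the start of the episode above 0.025 m).
It also fails if it takes over 51 s, if anything falls off the work surface, if the arm or the gripper's body presses on something with over 40 N, if the wrist force passes 120 N, or if a joint passes its speed limit or range.

## Working session

There is one attempt and no reset: what is moved stays moved. The work goes in short steps, Python scripts to look and compute and a shell command to move; the robot and the scene stay as the last step left them, time stands still between calls to the robot, and variables do not carry over. Pictures are saved under pics/ and viewed, at most 10 in all, crops included, and the job is handed in when it is done.

```bash
mkdir -p pics; ls
python3 - <<'E'
from station import *
import cv2, numpy as np
for c in ("scene","top"):
    im=capture(c); cv2.imwrite(f"pics/{c}0.png",im)
    k=get_calibration(c); print(c,{a:np.round(np.array(b),3).tolist() for a,b in k.items()})
    for q in ("ring_center","mug_mid","stand","pin","swing","display_front","bowl_mid","tape","calc"):
        r=outline_of(c,q)
        print(q,[(round(d["score"],2),[int(v) for v in d["box"]]) for d in r[:4]])
print(observe())
E
```

```text
pics
scene {'fx': 468.003, 'fy': 468.003, 'cx': 289.476, 'cy': 208.951, 'R': [[0.766, 0.643, -0.016], [0.5, -0.61, -0.615], [-0.405, 0.463, -0.789]], 't': [-0.437, -0.229, 1.704]}
ring_center [(0.51, [289, 212, 308, 233])]
mug_mid [(0.76, [215, 313, 249, 366]), (0.75, [247, 178, 274, 217]), (0.62, [185, 252, 221, 296]), (0.57, [248, 277, 277, 322])]
stand [(0.8, [266, 199, 393, 285])]
pin []
swing [(0.89, [286, 203, 391, 276]), (0.39, [248, 277, 277, 320])]
display_front [(0.82, [285, 203, 389, 276])]
bowl_mid [(0.63, [329, 168, 370, 199])]
tape [(0.51, [355, 115, 378, 139])]
calc [(0.82, [85, 311, 146, 356])]
top {'fx': 483.993, 'fy': 483.993, 'cx': 280.633, 'cy': 214.903, 'R': [[0.013, -1.0, -0.009], [-0.993, -0.012, -0.115], [0.115, 0.01, -0.993]], 't': [-0.007, 0.588, 1.807]}
ring_center []
mug_mid [(0.78, [348, 221, 378, 246]), (0.71, [336, 171, 362, 202]), (0.67, [373, 173, 401, 203]), (0.67, [266, 237, 299, 261])]
stand [(0.84, [237, 134, 318, 226])]
pin [(0.51, [277, 196, 296, 213])]
swing [(0.82, [237, 135, 311, 217]), (0.66, [203, 186, 234, 220])]
display_front [(0.88, [241
[... 272 characters left out ...]
795, -0.07551871]), 'dq': array([ 0.00039369, -0.00114043, -0.0013544 , -0.000236  , -0.00038322,
       -0.00105938, -0.00073403]), 'joint_torque': array([ 3.46659840e-05, -8.82984567e+01,  1.23460740e+00, -2.36379611e+01,
        1.72029779e-02,  1.91877414e-03,  3.74158731e-05]), 'tool_pos': array([ 0.22696998, -0.52828413,  0.24525153]), 'ee_rot': array([[ 9.18806868e-01,  3.94707406e-01, -5.09991080e-05],
       [ 3.94707410e-01, -9.18806862e-01,  1.09284090e-04],
       [-3.72309068e-06, -1.20540698e-04, -9.99999993e-01]]), 'force': array([0.42273825, 1.14452176, 0.00786661]), 'moment': array([ 0.01427075, -0.03720241, -0.02816452]), 'grip_force': 0.0, 'grip_width': 0.0855668777898428}
```

Run:
```python
import cv2
a=cv2.imread("pics/scene0.png")[100:400,60:440]; cv2.imwrite("pics/s1.png",cv2.resize(a,None,fx=2,fy=2,interpolation=cv2.INTER_CUBIC)[:600,:800])
b=cv2.imread("pics/top0.png")[110:290,190:430]; cv2.imwrite("pics/t1.png",cv2.resize(b,None,fx=3.3,fy=3.3,interpolation=cv2.INTER_CUBIC))
```

```text
(no output)
```

View pics/s1.png

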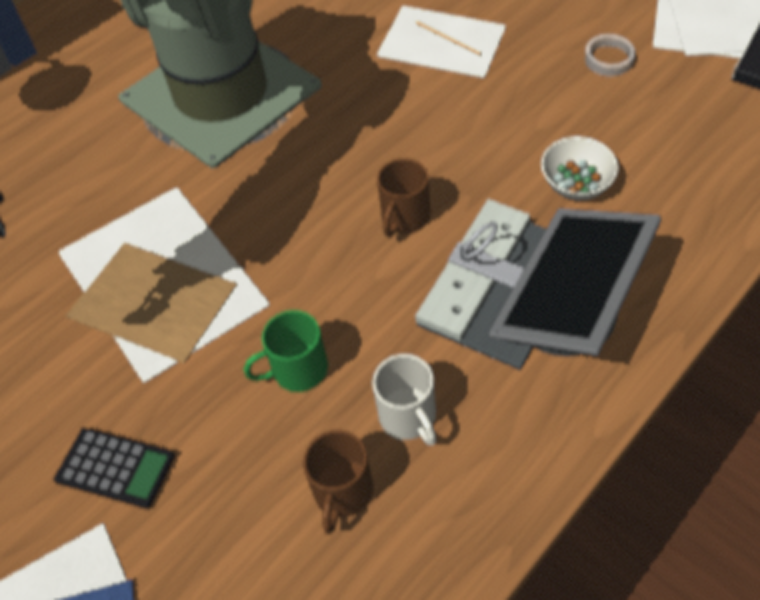

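View pics/t1.png

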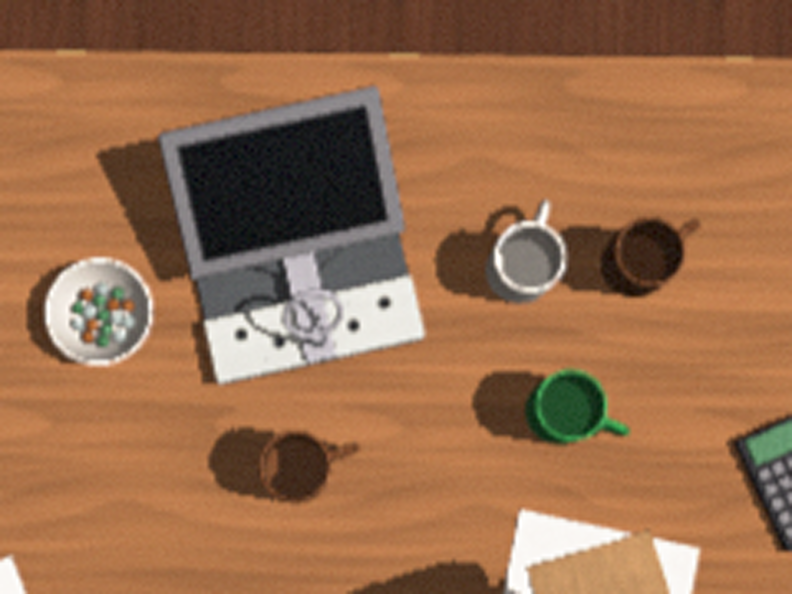

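The mugs at top-camera pixels: white (350,189) is the target. The look-alikes are brown (386,187), brown (280,251) and green (362,233). White is on the image's right, which is world −y, so the ring goes to stand −y (swing +0.28). Next I fit the stand pose from the holes and display corners.

```bash
cat > h.py <<'E'
import numpy as np, cv2
from scipy.optimize import least_squares
from station import *
K={c:get_calibration(c) for c in("scene","top")}
def proj(c,X):
    k=K[c]; p=np.asarray(X)@np.array(k["R"]).T+np.array(k["t"])
    return np.stack([k["fx"]*p[...,0]/p[...,2]+k["cx"],k["fy"]*p[...,1]/p[...,2]+k["cy"]],-1)
def rz(a): return np.array([[np.cos(a),-np.sin(a),0],[np.sin(a),np.cos(a),0],[0,0,1]])
def hole(a): return [-.16*np.cos(a),-.16*np.sin(a),.03]
def toW(P,q): return np.asarray(P)@rz(q[2]).T+np.array([q[0],q[1],0])
th=np.linspace(0,2*np.pi,60); s,c_=np.sin(np.radians(40)),np.cos(np.radians(40))
def ring(r=.0315,swing=0,lift=0):  # stand frame
    u=r*np.sin(th)
    return np.stack([-.14+u*s,r*np.cos(th),.094+lift+u*c_],-1)@rz(swing).T
E
python3 - <<'E'
from h import *
D=[[-.066,.125,.065],[-.066,-.125,.065],[.089,-.125,.135],[.089,.125,.135]]
P=D+[hole(-.56),hole(-.28),hole(.28),hole(.56)]
T=np.array([(193,275),(402,230),(378,87),(162,133),(241,334),(279,342),(353,325),(384,302)])/3.3+[190,110]
S=np.array([(530,205),(458,285),(456,310)])*1.0
S=np.array([(458,285),(456,310)])/2+[60,100]
def f(q): return np.r_[(proj("top",toW(P,q))-T).ravel(),(proj("scene",toW(P[6:8],q))-S).ravel()]
r=least_squares(f,[.7,0,.2],loss="soft_l1"); q=r.x
print("stand",q,np.round(f(q).reshape(-1,2),1).tolist())
np.save("q.npy",q)
print("ring",toW([-.14,0,.094],q), "pin",toW([-.16,0,.03],q))
# mug position from top mask px at z~.047
k=K["top"];Rm=np.array(k["R"]);t=np.array(k["t"]);C=-Rm.T@t
d=Rm.T@np.array([(350-k["cx"])/k["fx"],(189-k["cy"])/k["fy"],1]);m=C+d*(.047-C[2])/d[2]
print("mug",m,"in stand",rz(q[2]).T@(m-[q[0],q[1],0]))
for c,(x0,y0,x1,y1),n in(("scene",(250,170,400,290),5),("top",(225,125,335,235),5)):
    im=cv2.imread(f"pics/{c}0.png")[y0:y1,x0:x1]; im=cv2.resize(im,None,fx=n,fy=n,interpolation=cv2.INTER_CUBIC)
    for Q,col in((ring(),(0,255,0)),(P[:4]+P[:1],(0,0,255))):
        p=((proj(c,toW(Q,q))-[x0,y0]+.5)*n).astype(int); cv2.polylines(im,[p],0,col,1)
    for X in P[4:]+[hole(0)]:
        cv2.circle(im,tuple(int(v) for v in (proj(c,toW(X,q))-[x0,y0]+.5)*n),4,(255,0,0),1)
    cv2.imwrite(f"pics/o_{c}.png",im)
a,b=cv2.imread("pics/o_scene.png"),cv2.imread("pics/o_top.png")
a=cv2.resize(a,(440,352));b=cv2.resize(b,(352,352));cv2.imwrite("pics/o1.png",np.hstack([a,b]))
E
```

```text
stand [0.75559133 0.01630478 0.23127068] [[-0.3, 0.6], [1.2, -0.0], [0.1, -1.0], [-1.2, -0.3], [-0.1, -0.5], [-0.1, -0.6], [0.1, -0.5], [0.0, -0.4], [-1.4, -0.7], [-1.1, -0.5]]
ring [ 0.6193187  -0.01578525  0.094     ] pin [ 0.59985118 -0.02036955  0.03      ]
mug [ 0.68894742 -0.26193671  0.047     ] in stand [-0.12864657 -0.25555781  0.047     ]
```

View pics/o1.png

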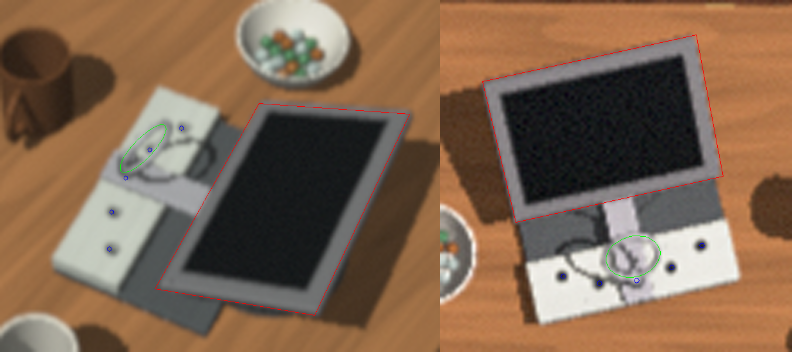

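The overlay agrees: the green ring matches the wire in both views, and the holes and display edges coincide. The mug sits at stand y = −0.256, so the swing is +0.28.

```bash
cat >> h.py <<'E'
from scipy.spatial.transform import Rotation as Ro
q=np.load("q.npy")
def goalR(swing=0,sl=45):
    a=q[2]+swing; d=np.array([np.cos(a),np.sin(a),0]); b=np.radians(sl)
    z=np.cos(b)*d-np.sin(b)*np.array([0,0,1]); y=np.array([np.sin(a),-np.cos(a),0])
    return np.stack([np.cross(y,z),y,z],1)
def need(p,R=None):
    o=observe(); C=o["ee_rot"]; R=C if R is None else R
    print("pos",o["tool_pos"].round(4),"F",np.round(o["force"],2),"t",round(o["clock"],2))
    print("shift in present axes",(C.T@(p-o["tool_pos"])/.025).round(2),"in goal axes",(R.T@(p-o["tool_pos"])/.025).round(2),"turn",(Ro.from_matrix(C.T@R).as_rotvec()/.15).round(2))
E
python3 - <<'E'
from h import *
need(np.array([.55,-.05,.30]),goalR())
print(goalR().round(3))
E
```

```text
pos [ 0.227  -0.5283  0.2453] F [0.42 1.14 0.01] t 1.0
shift in present axes [ 19.42 -12.48  -2.19] in goal axes [ 13.54 -15.66  10.45] turn [-0.46  5.22  1.1 ]
[[ 0.688  0.229  0.688]
 [ 0.162 -0.973  0.162]
 [ 0.707  0.    -0.707]]
```

```bash
python3 -m jog '0.5 -0.3 -0.4 0 0 0 0;0.9 -0.55 -0.4 0 0 0 0;0.9 -0.6 -0.4 0 0 0 0;0.9 -0.6 -0.4 0 0 0 0;0.9 -0.6 -0.2 0 0 0 0;0.9 -0.6 -0.2 0 0 0 0;0.9 -0.6 -0.2 0 0 0 0;0.9 -0.6 0 0 0 0 0;0.9 -0.6 0 0 0 0 0;0.9 -0.6 0 0 0 0 0;0.9 -0.6 0 0 0 0 0;0.9 -0.6 0 0 0 0 0' 20 && python3 -m jog '0.9 -0.6 0 0 0 0 0;0.9 -0.6 0 0 0 0 0;0.9 -0.6 0 0 0 0 0;0.9 -0.6 0 0 0 0 0;0.9 -0.6 0 0 0 0 0;0.9 -0.55 0 0 0 0 0;0.9 -0.55 0 0 0 0 0;0.9 -0.5 0 0 0 0 0;0.9 -0.5 0 0 0 0 0;0.8 -0.5 0 0 0 0 0;0.5 -0.3 0 0 0 0 0;0 0 0 0 0 0 0'
python3 - <<'E'
from h import *
need(np.array([.55,-.05,.30]),goalR())
E
```

```text
clock: 2.2
tool_pos: [0.3989, -0.2665, 0.3009]
ee_rot: [[0.919, 0.395, 0.001], [0.395, -0.919, 0.0], [0.001, 0.0, -1.0]]
force: [1.0, -1.3, -0.1]
grip_width: 0.0002
grip_force: 0.0
clock: 3.4
tool_pos: [0.5564, -0.038, 0.3004]
ee_rot: [[0.918, 0.397, 0.0], [0.397, -0.918, 0.001], [0.0, -0.001, -1.0]]
force: [0.5, 0.1, -0.1]
grip_width: 0.0
grip_force: 0.0
pos [ 0.5564 -0.038   0.3004] F [ 0.45  0.1  -0.11] t 3.4
shift in present axes [-0.42  0.34  0.02] in goal axes [-0.26  0.41 -0.24] turn [-0.47  5.22  1.12]
```

```bash
python3 -m jog '0 0 0 -0.06 0.65 0.14 0;0 0 0 -0.06 0.65 0.14 0;0 0 0 -0.06 0.65 0.14 0;0 0 0 -0.06 0.65 0.14 0;0 0 0 -0.06 0.65 0.14 0;0 0 0 -0.06 0.65 0.14 0;0 0 0 -0.06 0.65 0.14 0;0 0 0 -0.06 0.67 0.14 0;0 0 0 0 0 0 0;0 0 0 0 0 0 0'
python3 - <<'E'
from h import *
z=goalR()[:,2]; rc=toW([-.14,0,.094],q)
need(rc-.08*z,goalR()); print(observe()["joints"].round(2))
E
```

```text
clock: 4.4
tool_pos: [0.5713, -0.0529, 0.3372]
ee_rot: [[0.726, 0.239, 0.645], [0.169, -0.971, 0.17], [0.667, -0.014, -0.745]]
force: [-0.5, 0.1, 0.6]
grip_width: 0.0002
grip_force: 0.0
pos [ 0.5713 -0.0529  0.3372] F [-0.53  0.1   0.62] t 4.4
shift in present axes [-5.02 -0.9   5.54] in goal axes [-5.32 -1.01  5.24] turn [-0.12  0.37 -0.02]
[ 0.55  0.47 -0.57  2.05 -0.49  0.   -0.73]
```

Joint 6 has reached its lower limit (0). I'll fit a quick kinematic model so I can choose a reachable slant.

```bash
cat > kin.py <<'E'
from h import *
import itertools
def fk(j,s,p,off):
    # p: h,L1,a1(elbow off),L2,a2,L3 ; off: base yaw, tool yaw
    h,L1,a1,L2,a2,L3=p; A=lambda a:Ro.from_euler('z',a).as_matrix(); B=lambda a:Ro.from_euler('y',a).as_matrix()
    R=A(off[0]+s[0]*j[0])@B(j[1])@A(s[1]*j[2]); x=np.array([0,0,h])+R@[a1,0,L1]
    R=R@B(j[3]); x=x+R@[-a1,0,0]; R=R@A(s[2]*j[4]); x=x+R@[0,0,L2]; R=R@B(j[5]); x=x+R@[a2,0,0]
    R=R@A(s[3]*j[6]+off[1]); return x+R@[0,0,L3],R
E
python3 - <<'E'
from kin import *
o=observe()
data=[([1.12330296,.70652954,-.02759178,1.48459817,.02200168,.95088795,-.07551871],[.22697,-.52828,.24525],np.array([[.9188,.3947,0],[.3947,-.9188,0],[0,0,-1]])),(o["joints"],o["tool_pos"],o["ee_rot"])]
best=[]
for s in itertools.product((1,-1),repeat=4):
  for o1 in np.arange(0,6.2,np.pi/4):
    def f(v):
        out=[]
        for j,x,R in data:
            X,Q=fk(j,s,list(v[:6]),v[6:]); out+=list(X-x)+list(.3*(Q-R).ravel())
        return np.r_[out,.01*(v[:6]-[.33,.4,0,.4,0,.25])]
    r=least_squares(f,[.33,.4,0,.4,0,.25,o1,0]); best.append((r.cost,s,r.x.round(4).tolist(),np.abs(r.fun[:24]).max()))
best.sort(key=lambda b:b[0])
for b in best[:4]: print(b)
E
```

```text
(np.float64(7.982576003044994e-05), (-1, -1, -1, -1), [-0.096, 0.9006, 0.0524, 0.1301, 0.186, 0.2768, 6.2519, 1.5435], np.float64(0.006082905755074061))
(np.float64(7.982576003045012e-05), (-1, -1, -1, -1), [-0.096, 0.9006, 0.0524, 0.1301, 0.186, 0.2768, -0.0313, 1.5435], np.float64(0.0060829064032959035))
(np.float64(7.98257600304502e-05), (-1, -1, -1, -1), [-0.096, 0.9006, 0.0524, 0.1301, 0.186, 0.2768, 6.2519, 1.5435], np.float64(0.006082905825817222))
(np.float64(7.982576003048207e-05), (-1, -1, -1, -1), [-0.096, 0.9006, 0.0524, 0.1301, 0.186, 0.2768, -0.0313, 1.5435], np.float64(0.0060829066152222055))
```

Run:
```python
from h import *
R=goalR(0,58); rc=toW([-.14,0,.094],q); need(rc-.10*R[:,2],R)
o=observe(); np.savez("d1.npz",j=o["joints"],x=o["tool_pos"],R=o["ee_rot"])
```

```text
pos [ 0.5713 -0.0529  0.3372] F [-0.53  0.1   0.62] t 4.4
shift in present axes [-4.16 -0.91  4.8 ] in goal axes [-3.28 -1.01  5.42] turn [-0.12 -1.14 -0.  ]
```

```bash
python3 -m jog '0 0 0 -0.06 -0.6 0 0;0 0 0 -0.06 -0.54 0 0;0 0 0 0 0 0 0'
python3 - <<'E'
from h import *
o=observe(); np.savez("d2.npz",j=o["joints"],x=o["tool_pos"],R=o["ee_rot"])
print(o["joints"].round(2)); R=goalR(0,58); rc=toW([-.14,0,.094],q); need(rc-.10*R[:,2],R)
E
python3 -m jog '-0.5 -0.1 0.7 0 0 0 0;-0.6 -0.2 0.8 0 0 0 0;-0.6 -0.2 0.8 0 0 0 0;0 0 0 0 0 0 0'
python3 - <<'E'
from h import *
o=observe(); np.savez("d3.npz",j=o["joints"],x=o["tool_pos"],R=o["ee_rot"])
print(o["joints"].round(2)); R=goalR(0,58); rc=toW([-.14,0,.094],q); need(rc-.10*R[:,2],R)
E
```

```text
clock: 4.7
tool_pos: [0.5728, -0.0497, 0.3352]
ee_rot: [[0.803, 0.237, 0.547], [0.195, -0.971, 0.136], [0.564, -0.003, -0.826]]
force: [-0.3, 0.2, -0.5]
grip_width: 0.0006
grip_force: 0.0
[ 0.27  0.43 -0.21  1.93 -0.47  0.24 -0.8 ]
pos [ 0.5728 -0.0497  0.3352] F [-0.32  0.15 -0.46] t 4.7
shift in present axes [-3.52 -0.88  5.17] in goal axes [-3.31 -0.89  5.31] turn [-0.05 -0.27  0.04]
clock: 5.1
tool_pos: [0.5675, -0.0395, 0.2654]
ee_rot: [[0.809, 0.239, 0.536], [0.192, -0.971, 0.143], [0.555, -0.013, -0.832]]
force: [0.6, -0.2, 0.6]
grip_width: -0.0
grip_force: 0.0
[ 0.34  0.55 -0.36  2.06 -0.53 -0.   -0.72]
pos [ 0.5675 -0.0395  0.2654] F [ 0.58 -0.23  0.56] t 5.1
shift in present axes [-1.83 -0.4   2.95] in goal axes [-1.74 -0.45  3.  ] turn [-0.11 -0.2   0.01]
```

```bash
cat > fit.py <<'E'
from kin import *
import glob
data=[([1.12330296,.70652954,-.02759178,1.48459817,.02200168,.95088795,-.07551871],[.22697,-.52828,.24525],np.array([[.9188,.3947,0],[.3947,-.9188,0],[0,0,-1]]))]
for n in sorted(glob.glob("d*.npz")):
    d=np.load(n); data.append((d["j"],d["x"],d["R"]))
def f(v):
    out=[]
    for j,x,R in data:
        X,Q=fk(j,(-1,)*4,list(v[:6]),(0,np.pi/2)); out+=list(X-x)+list(.1*(Q-R).ravel())
    return np.r_[out,.002*(v[:6]-[.33,.4,0,.4,0,.25])]
r=least_squares(f,[.33,.4,0,.4,0,.25])
print(r.x.round(4), np.round(f(r.x)[:-6].reshape(-1,12),4)[:,:3].tolist(), np.abs(f(r.x)[:-6].reshape(-1,12)[:,3:]).max()*10)
np.save("kp.npy",r.x)
E
python3 fit.py
```

```text
[ 0.2647  0.4136  0.0589  0.2296 -0.0402  0.2118] [[0.0299, 0.0143, -0.0015], [-0.0019, -0.0003, 0.0001], [-0.0023, 0.0009, 0.0011], [0.0035, 0.0017, 0.0002]] 0.00012054462180753336
```

```bash
cat > kin.py <<'E'
from h import *
import glob
def frames(j):
    A=lambda a:Ro.from_euler('z',a).as_matrix(); B=lambda a:Ro.from_euler('y',a).as_matrix()
    Rs=[A(-j[0])]; 
    for m in (B(j[1]),A(-j[2]),B(j[3]),A(-j[4]),B(j[5]),A(-j[6])): Rs.append(Rs[-1]@m)
    return Rs
# unknown offsets: (frame index, axis)
U=[(0,2),(0,1),(2,0),(2,1),(2,2),(4,0),(4,1),(4,2),(6,2),(5,0)]
PR=np.array([.33,0,0,0,.4,0,0,.4,.25,0])
def mat(j): Rs=frames(j); return np.stack([Rs[i][:,a] for i,a in U],1)
def fit():
    data=[([1.12330296,.70652954,-.02759178,1.48459817,.02200168,.95088795,-.07551871],[.22697,-.52828,.24525])]
    for n in sorted(glob.glob("d*.npz")):
        d=np.load(n); data.append((d["j"],d["x"]))
    M=np.vstack([mat(j) for j,x in data]+[.003*np.eye(len(U))]); b=np.r_[np.concatenate([x for j,x in data]),.003*PR]
    v=np.linalg.lstsq(M,b,rcond=None)[0]; return v,(M@v-b)[:3*len(data)]
v,res=fit()
def fk(j): Rs=frames(j); return mat(j)@v,Rs[6]@Ro.from_euler('z',np.pi/2).as_matrix()
E
python3 - <<'E'
from kin import *
print(list(zip(U,v.round(3)))); print(np.abs(res).max())
lo=np.array([-2.71,-.32,-1.57,0,-1.46,0,-2.83])+.05; hi=np.array([2.71,2.16,1.52,2.45,4.6,2.02,2.83])-.05
rng=np.random.default_rng(0); rc=toW([-.14,0,.094],q)
for sl in (45,52,58):
  sol={}
  for roll in (0,np.pi/2,np.pi,-np.pi/2):
    R=goalR(0,sl)@Ro.from_euler('z',roll).as_matrix(); p=rc-.01*R[:,2]
    for _ in range(15):
      g=lambda j:(lambda a:np.r_[(a[0]-p)*3,(a[1]-R).ravel()])(fk(j))
      r=least_squares(g,rng.uniform(lo,hi),bounds=(lo,hi))
      if r.cost<1e-8: sol.setdefault(round(roll,2),[]).append(r.x)
  for k,s in sol.items():
    s=sorted(s,key=lambda j:abs(j[2])); print(sl,k,len(s),[x.round(2).tolist() for x in s[:3]])
E
```

```text
[((0, 2), np.float64(0.313)), ((0, 1), np.float64(-0.01)), ((2, 0), np.float64(-0.0)), ((2, 1), np.float64(-0.022)), ((2, 2), np.float64(0.521)), ((4, 0), np.float64(0.0)), ((4, 1), np.float64(-0.0)), ((4, 2), np.float64(0.29)), ((6, 2), np.float64(0.295)), ((5, 0), np.float64(-0.0))]
6.6629384189997864e-06
45 0 5 [[0.23, 0.99, -0.26, 2.22, 3.22, 0.8, 1.89], [0.33, 1.02, -0.46, 2.22, 3.05, 0.79, 2.12], [0.35, 1.02, -0.48, 2.22, 3.03, 0.79, 2.15]]
45 1.57 13 [[0.15, 0.99, -0.13, 2.23, 3.34, 0.82, 0.17], [0.16, 0.99, -0.14, 2.23, 3.33, 0.82, 0.18], [0.2, 0.99, -0.22, 2.22, 3.26, 0.81, 0.27]]
45 3.14 8 [[0.01, 1.0, 0.13, 2.23, 3.52, 0.9, -1.67], [-0.08, 1.02, 0.3, 2.23, 3.63, 0.97, -1.83], [0.39, 1.04, -0.56, 2.22, 2.96, 0.79, -0.9]]
45 -1.57 9 [[-0.14, 1.05, 0.42, 2.24, 3.69, 1.03, 2.78], [-0.15, 1.06, 0.44, 2.24, 3.7, 1.04, 2.76], [0.42, 1.05, -0.63, 2.22, 2.9, 0.8, -2.38]]
52 0 7 [[0.01, 0.94, 0.1, 2.14, 3.57, 0.63, 1.41], [-0.04, 0.95, 0.19, 2.14, 3.65, 0.67, 1.3], [-0.17, 0.99, 0.43, 2.14, 3.83, 0.79, 1.06]]
52 1.57 10 [[-0.01, 0.94, 0.14, 2.14, 3.61, 0.64, -0.21], [-0.07, 0.95, 0.
[... 245 characters left out ...]
97, 0.33, 2.14, 3.76, 0.74, 2.72], [0.25, 0.95, -0.34, 2.13, 3.04, 0.54, -2.67], [-0.13, 0.97, 0.35, 2.14, 3.78, 0.75, 2.7]]
58 0 5 [[-0.01, 0.9, 0.1, 2.05, 3.7, 0.41, 1.26], [-0.14, 0.94, 0.35, 2.05, 3.96, 0.55, 0.94], [-0.24, 0.98, 0.54, 2.06, 4.08, 0.68, 0.77]]
58 1.57 8 [[0.14, 0.9, -0.16, 2.04, 3.24, 0.33, 0.2], [0.16, 0.9, -0.2, 2.04, 3.15, 0.33, 0.3], [0.17, 0.9, -0.23, 2.04, 3.09, 0.33, 0.37]]
58 3.14 10 [[-0.03, 0.91, 0.13, 2.05, 3.75, 0.43, -1.94], [0.24, 0.92, -0.36, 2.04, 2.81, 0.34, -0.9], [0.25, 0.92, -0.37, 2.04, 2.78, 0.35, -0.86]]
58 -1.57 11 [[-0.03, 0.91, 0.15, 2.05, 3.76, 0.44, 2.75], [-0.09, 0.92, 0.25, 2.05, 3.87, 0.49, 2.62], [-0.11, 0.93, 0.28, 2.05, 3.9, 0.51, 2.58]]
```

The fitted model matches to microns and shows that every reachable pose has joint 5 near 3.3. I'll plan a cone-shaped wrist flip up high, then move to the standoff.

```bash
cat >> kin.py <<'E'
lo=np.array([-2.71,-.32,-1.57,0,-1.46,0,-2.83])+.08; hi=np.array([2.71,2.16,1.52,2.45,4.6,2.02,2.83])-.05
def ik(p,R,seed):
    g=lambda j:(lambda a:np.r_[(a[0]-p)*3,(a[1]-R).ravel(),.002*(j-seed)])(fk(j))
    return least_squares(g,np.clip(seed,lo+.01,hi-.01),bounds=(lo,hi)).x
def rows(J):
    for a,b in zip(J[:-1],J[1:]):
        xa,Ra=fk(a); xb,Rb=fk(b)
        t=np.r_[Ra.T@(xb-xa)/.025,Ro.from_matrix(Ra.T@Rb).as_rotvec()/.15]
        print(" ".join(f"{x:.2f}".replace("-0.00","0") for x in t),"0;  #",xb.round(3),round(np.linalg.norm(t[3:]),2))
E
python3 - <<'E'
from kin import *
A=observe()["joints"]; rc=toW([-.14,0,.094],q); F=Ro.from_euler('z',np.pi).as_matrix()
R=goalR(0,45)@F
D=ik(rc-.10*R[:,2],R,np.array([.1,.9,0,2.2,3.4,.8,-1.6])); print("D",D.round(2),fk(D)[0].round(3))
H=ik(rc-.10*R[:,2]+[-.05,0,.12],R,D); print("H",H.round(2),fk(H)[0].round(3))
B=A.copy(); B[1]-=.15; B[5]=.45; B[3]-=.05
lin=lambda a,b,n:[a+(b-a)*k/n for k in range(n+1)]
C=H.copy(); C[5]=.5; C[4]=3.2
J=lin(A,B,4)+lin(B,C,22)[1:]+lin(C,H,3)[1:]
np.save("J.npy",J); rows(J)
E
```

```text
D [ 0.52  0.91 -0.72  2.4   2.84  0.83 -0.8 ] [ 0.551 -0.032  0.165]
H [ 0.9   0.82 -1.49  2.4   2.03  0.85 -0.14] [ 0.502 -0.032  0.286]
-0.11 -0.88 -0.69 0.42 -0.21 -0.09 0;  # [ 0.551 -0.021  0.278] 0.48
-0.17 -0.92 -0.70 0.42 -0.22 -0.10 0;  # [ 0.532 -0.003  0.292] 0.48
-0.22 -0.97 -0.70 0.41 -0.23 -0.11 0;  # [0.512 0.014 0.307] 0.48
-0.28 -1.01 -0.69 0.40 -0.24 -0.12 0;  # [0.49  0.03  0.322] 0.48
-1.00 0.11 0.32 -0.03 -0.49 -1.22 0;  # [0.473 0.023 0.304] 1.32
-0.89 0.04 0.31 0 -0.44 -1.24 0;  # [0.458 0.014 0.287] 1.32
-0.77 -0.01 0.30 0.00 -0.38 -1.26 0;  # [0.447 0.004 0.273] 1.32
-0.65 -0.03 0.28 -0.01 -0.33 -1.28 0;  # [ 0.438 -0.006  0.262] 1.32
-0.54 -0.02 0.26 -0.03 -0.28 -1.29 0;  # [ 0.434 -0.017  0.252] 1.32
-0.44 0.02 0.24 -0.06 -0.24 -1.30 0;  # [ 0.433 -0.026  0.244] 1.32
-0.35 0.07 0.21 -0.11 -0.21 -1.30 0;  # [ 0.435 -0.034  0.238] 1.32
-0.28 0.15 0.18 -0.16 -0.19 -1.30 0;  # [ 0.44  -0.04   0.234] 1.32
-0.23 0.24 0.15 -0.21 -0.19 -1.29 0;  # [ 0.448 -0.044  0.232] 1.32
-0.21 0.33 0.11 -0.26 -0.20 -1.28 0;  # [ 0.459 -0.044  0.232] 1.32
-0.21 0.43 0.07 -0.32 -
[... 267 characters left out ...]
 -0.43 -0.43 -1.18 0;  # [0.515 0.004 0.267] 1.33
-0.59 0.77 -0.16 -0.42 -0.49 -1.16 0;  # [0.522 0.022 0.282] 1.33
-0.72 0.78 -0.20 -0.40 -0.56 -1.14 0;  # [0.526 0.042 0.3  ] 1.33
-0.85 0.77 -0.25 -0.37 -0.62 -1.12 0;  # [0.526 0.063 0.321] 1.34
-0.98 0.72 -0.29 -0.32 -0.68 -1.11 0;  # [0.522 0.084 0.343] 1.34
-1.11 0.66 -0.32 -0.26 -0.73 -1.11 0;  # [0.512 0.104 0.368] 1.35
-1.23 0.57 -0.35 -0.20 -0.77 -1.10 0;  # [0.498 0.123 0.393] 1.36
-1.33 0.47 -0.38 -0.13 -0.79 -1.11 0;  # [0.48  0.141 0.419] 1.37
2.43 -1.27 -0.32 0.95 1.25 2.20 0;  # [0.517 0.09  0.391] 2.7
2.84 -1.29 -0.42 0.98 1.50 2.03 0;  # [0.528 0.029 0.343] 2.7
3.20 -1.33 -0.52 1.01 1.72 1.83 0;  # [ 0.502 -0.032  0.286] 2.7
```

Run:
```python
from kin import *
A=observe()["joints"]; rc=toW([-.14,0,.094],q); F=Ro.from_euler('z',np.pi).as_matrix()
R=goalR(0,50)@F
D=ik(rc-.07*R[:,2],R,np.array([.1,.95,.0,2.25,3.4,.7,-1.7])); print("D",D.round(2),fk(D)[0].round(3))
C=D.copy(); C[1]=.55; C[3]=2.2; C[5]=.4
B=C.copy(); B[4]=-.5; B[6]=-.7
print("B",B.round(2),"C",C.round(2))
lin=lambda a,b,n:[a+(b-a)*k/n for k in range(n+1)]
J=lin(A,B,5)+lin(B,C,25)[1:]
np.save("J.npy",J); np.save("D.npy",D); rows(J)
```

```text
D [ 0.09  0.83  0.02  2.27  3.5   0.67 -1.61] [ 0.576 -0.026  0.148]
B [ 0.09  0.55  0.02  2.2  -0.5   0.4  -0.7 ] C [ 0.09  0.55  0.02  2.2   3.5   0.4  -1.61]
-1.48 -0.53 0.05 0.22 -0.67 -0.10 0;  # [ 0.535 -0.034  0.244] 0.71
-1.45 -0.53 0.04 0.21 -0.66 -0.06 0;  # [ 0.501 -0.029  0.227] 0.7
-1.42 -0.53 0.02 0.21 -0.65 -0.03 0;  # [ 0.466 -0.025  0.213] 0.69
-1.39 -0.54 0.01 0.21 -0.64 0.00 0;  # [ 0.43  -0.021  0.204] 0.67
-1.36 -0.55 0.01 0.21 -0.62 0.04 0;  # [ 0.394 -0.018  0.199] 0.66
-0.52 0.51 -0.02 -0.27 -0.31 -0.74 0;  # [ 0.385 -0.034  0.196] 0.85
-0.51 0.53 -0.02 -0.28 -0.30 -0.74 0;  # [ 0.379 -0.051  0.195] 0.85
-0.49 0.55 -0.02 -0.30 -0.29 -0.74 0;  # [ 0.376 -0.069  0.194] 0.85
-0.47 0.57 -0.02 -0.31 -0.28 -0.74 0;  # [ 0.375 -0.087  0.195] 0.85
-0.44 0.58 -0.02 -0.32 -0.27 -0.74 0;  # [ 0.377 -0.105  0.196] 0.85
-0.42 0.60 -0.02 -0.33 -0.26 -0.74 0;  # [ 0.381 -0.123  0.199] 0.85
-0.40 0.62 -0.02 -0.33 -0.25 -0.74 0;  # [ 0.388 -0.14   0.203] 0.85
-0.38 0.63 -0.02 -0.34 -0.23 -0.74 0;  # [ 0.398 -0.155  0.208] 0.85
-0.36 0.64 -0.02 -0.35 -0.22 -0.74 0;  # [ 0.409 -
[... 418 characters left out ...]
3  0.253] 0.85
-0.18 0.71 -0.02 -0.40 -0.13 -0.74 0;  # [ 0.521 -0.187  0.26 ] 0.85
-0.16 0.72 -0.02 -0.40 -0.11 -0.74 0;  # [ 0.536 -0.179  0.265] 0.85
-0.13 0.72 -0.02 -0.40 -0.10 -0.74 0;  # [ 0.55  -0.168  0.27 ] 0.85
-0.10 0.73 -0.02 -0.41 -0.08 -0.74 0;  # [ 0.562 -0.155  0.275] 0.85
-0.08 0.73 -0.02 -0.41 -0.07 -0.74 0;  # [ 0.572 -0.14   0.278] 0.85
-0.05 0.73 -0.02 -0.41 -0.05 -0.74 0;  # [ 0.579 -0.123  0.28 ] 0.85
-0.02 0.73 -0.02 -0.41 -0.04 -0.74 0;  # [ 0.585 -0.105  0.282] 0.85
0.00 0.73 -0.02 -0.41 -0.02 -0.74 0;  # [ 0.587 -0.087  0.282] 0.85
0.03 0.73 -0.02 -0.42 -0.01 -0.74 0;  # [ 0.587 -0.069  0.281] 0.85
0.06 0.73 -0.02 -0.42 0.01 -0.74 0;  # [ 0.584 -0.051  0.279] 0.85
```

```bash
python3 -m jog '-0.9 -0.33 0.03 0.14 -0.42 -0.06 0;-0.9 -0.33 0.03 0.13 -0.41 -0.05 0;-0.9 -0.33 0.02 0.13 -0.41 -0.03 0;-0.9 -0.33 0.01 0.13 -0.41 -0.02 0;-0.88 -0.33 0.01 0.13 -0.4 -0.01 0;-0.87 -0.34 0 0.13 -0.4 0 0;-0.86 -0.34 0 0.13 -0.39 0.02 0;-0.85 -0.34 0 0.13 -0.39 0.02 0;0 0 0 0 0 0 0'
python3 - <<'E'
from kin import *
A=observe()["joints"]; print(A.round(2))
E
```

```text
clock: 6.0
tool_pos: [0.3953, -0.0192, 0.2054]
ee_rot: [[0.951, 0.302, 0.065], [0.287, -0.943, 0.168], [0.112, -0.142, -0.984]]
force: [1.1, -0.1, 0.2]
grip_width: -0.0001
grip_force: 0.0
[ 0.12  0.53 -0.03  2.2  -0.42  0.4  -0.79]
```

```bash
python3 -m jog '-0.52 0.51 -0.02 -0.27 -0.31 -0.74 0;-0.51 0.53 -0.02 -0.28 -0.3 -0.74 0;-0.49 0.55 -0.02 -0.3 -0.29 -0.74 0;-0.47 0.57 -0.02 -0.31 -0.28 -0.74 0;-0.44 0.58 -0.02 -0.32 -0.27 -0.74 0;-0.42 0.6 -0.02 -0.33 -0.26 -0.74 0;-0.4 0.62 -0.02 -0.33 -0.25 -0.74 0;-0.38 0.63 -0.02 -0.34 -0.23 -0.74 0;-0.36 0.64 -0.02 -0.35 -0.22 -0.74 0;-0.33 0.66 -0.02 -0.36 -0.21 -0.74 0;-0.31 0.67 -0.02 -0.37 -0.2 -0.74 0;-0.28 0.68 -0.02 -0.37 -0.18 -0.74 0'
python3 - <<'E'
from kin import *
A=observe()["joints"]; print(A.round(2))
C=np.load("J.npy")[-1]
n=13; rows([A+(C-A)*k/n for k in range(n+1)])
E
```

```text
clock: 7.2
tool_pos: [0.4561, -0.1942, 0.2392]
ee_rot: [[-0.037, 0.963, 0.268], [0.893, 0.153, -0.424], [-0.449, 0.224, -0.865]]
force: [1.8, -0.7, -0.6]
grip_width: 0.0001
grip_force: 0.0
[-0.26  0.62  0.63  2.21  0.63  0.04 -0.33]
0.10 -0.17 0.10 0.10 0.06 -0.83 0;  # [ 0.452 -0.194  0.235] 0.84
0 -0.05 0.08 0.04 -0.01 -0.83 0;  # [ 0.452 -0.195  0.233] 0.83
-0.10 0.07 0.07 -0.03 -0.06 -0.82 0;  # [ 0.454 -0.197  0.233] 0.83
-0.19 0.20 0.05 -0.10 -0.12 -0.82 0;  # [ 0.461 -0.199  0.234] 0.83
-0.27 0.34 0.03 -0.18 -0.17 -0.80 0;  # [ 0.472 -0.199  0.237] 0.84
-0.34 0.48 0.01 -0.26 -0.21 -0.79 0;  # [ 0.486 -0.197  0.241] 0.85
-0.40 0.62 -0.01 -0.33 -0.25 -0.77 0;  # [ 0.503 -0.191  0.245] 0.87
-0.45 0.75 -0.03 -0.41 -0.28 -0.75 0;  # [ 0.521 -0.18   0.25 ] 0.9
-0.48 0.88 -0.06 -0.48 -0.30 -0.72 0;  # [ 0.539 -0.164  0.255] 0.92
-0.49 1.00 -0.08 -0.55 -0.31 -0.70 0;  # [ 0.557 -0.142  0.261] 0.94
-0.49 1.12 -0.10 -0.61 -0.31 -0.68 0;  # [ 0.571 -0.116  0.267] 0.97
-0.48 1.22 -0.12 -0.67 -0.30 -0.67 0;  # [ 0.58  -0.085  0.273] 0.99
-0.44 1.31 -0.14 -0.71 -0.27 -0.66 0;  # [ 0.584 -0.051  0.279] 1.01
```

```bash
cat >> kin.py <<'E'
def sim(J,j0):
    # min-norm IK following of the path's poses
    j=np.array(j0); 
    for k in range(1,len(J)):
        xb,Rb=fk(J[k])
        for _ in range(3):
            x,R=fk(j); e=np.r_[xb-x,Ro.from_matrix(Rb@R.T).as_rotvec()*.3]
            Jm=np.zeros((6,7))
            for i in range(7):
                d=j.copy(); d[i]+=1e-5; x2,R2=fk(d); Jm[:,i]=np.r_[x2-x,Ro.from_matrix(R2@R.T).as_rotvec()*.3]/1e-5
            j=np.clip(j+Jm.T@np.linalg.solve(Jm@Jm.T+1e-4*np.eye(6),e),lo-.08,hi+.05)
    return j
E
python3 - <<'E'
from kin import *
A=observe()["joints"]; R=goalR(0,50); rc=toW([-.14,0,.094],q)
for s in ([.1,.95,0,2.25,3.4,.7,1.6],[.1,.95,0.3,2.25,3.4,.7,1.6]):
    D=ik(rc-.07*R[:,2],R,np.array(s)); print("D",D.round(2))
D=ik(rc-.07*R[:,2],R,np.array([.1,.95,0,2.25,3.4,.7,1.6])); np.save("D.npy",D)
C=D.copy(); C[1]=.55;C[3]=2.2;C[5]=.4
E=A.copy(); E[4:]=[2.2,.3,1.0]
E[:4]=A[:4]*.5+C[:4]*.5
lin=lambda a,b,n:[a+(b-a)*k/n for k in range(n+1)]
J=lin(A,E,21)+lin(E,C,15)[1:]
for k in (12,24,36): print("sim",k,sim(J[:k+1],A).round(2),J[min(k,len(J)-1)].round(2))
np.save("J.npy",J); rows(J[:13])
E
```

```text
D [ 0.12  0.83 -0.04  2.27  3.45  0.65  1.59]
D [0.07 0.84 0.06 2.27 3.54 0.68 1.49]
sim 12 [-0.23  0.63  0.58  2.21  1.55  0.09  0.42] [-0.15  0.6   0.44  2.2   1.53  0.19  0.43]
sim 24 [-0.07  0.58  0.29  2.2   2.55  0.3   1.01] [-0.04  0.58  0.23  2.2   2.45  0.32  1.12]
sim 36 [ 0.12  0.55 -0.04  2.2   3.45  0.4   1.59] [ 0.12  0.55 -0.04  2.2   3.45  0.4   1.59]
0.03 -0.10 0.04 0.06 0.02 -0.93 0;  # [ 0.454 -0.194  0.237] 0.93
0.02 -0.09 0.03 0.05 0.02 -0.93 0;  # [ 0.452 -0.195  0.236] 0.93
0.02 -0.07 0.03 0.04 0.01 -0.93 0;  # [ 0.45  -0.195  0.235] 0.93
0.00 -0.06 0.03 0.04 0.00 -0.92 0;  # [ 0.449 -0.196  0.234] 0.93
-0.01 -0.05 0.03 0.03 0 -0.92 0;  # [ 0.448 -0.198  0.234] 0.93
-0.03 -0.05 0.03 0.03 -0.01 -0.92 0;  # [ 0.448 -0.199  0.234] 0.92
-0.04 -0.04 0.03 0.03 -0.02 -0.92 0;  # [ 0.448 -0.201  0.234] 0.92
-0.06 -0.04 0.02 0.03 -0.03 -0.92 0;  # [ 0.449 -0.202  0.234] 0.92
-0.08 -0.04 0.02 0.03 -0.04 -0.92 0;  # [ 0.45  -0.204  0.235] 0.92
-0.10 -0.05 0.02 0.04 -0.05 -0.92 0;  # [ 0.452 -0.206  0.236] 0.92
-0.11 -0.06 0.02 0.04 -0.06 -0.92 0;  # [ 0.455 -0.207  0.237] 0.92
-0.13 -0.07 0.02 0.05 -0.07 -0.92 0;  # [ 0.458 -0.209  0.238] 0.92
```

The simulated following gets there. I'll run the first 12 rows and replan.

```bash
python3 -m jog '0.03 -0.1 0.04 0.06 0.02 -0.93 0;0.02 -0.09 0.03 0.05 0.02 -0.93 0;0.02 -0.07 0.03 0.04 0.01 -0.93 0;0 -0.06 0.03 0.04 0 -0.92 0;-0.01 -0.05 0.03 0.03 0 -0.92 0;-0.03 -0.05 0.03 0.03 -0.01 -0.92 0;-0.04 -0.04 0.03 0.03 -0.02 -0.92 0;-0.06 -0.04 0.02 0.03 -0.03 -0.92 0;-0.08 -0.04 0.02 0.03 -0.04 -0.92 0;-0.1 -0.05 0.02 0.04 -0.05 -0.92 0;-0.11 -0.06 0.02 0.04 -0.06 -0.92 0;-0.13 -0.07 0.02 0.05 -0.07 -0.92 0'
python3 - <<'E'
from kin import *
A=observe()["joints"]; print("now",A.round(2),"plan",np.load("J.npy")[12].round(2))
C=np.load("J.npy")[-1]; lin=lambda a,b,n:[a+(b-a)*k/n for k in range(n+1)]
J=lin(A,C,24); np.save("J.npy",J); print("sim",sim(J[:13],A).round(2),sim(J,A).round(2)); rows(J[:13])
E
```

```text
clock: 8.4
tool_pos: [0.4575, -0.2082, 0.2373]
ee_rot: [[-0.959, -0.114, 0.261], [-0.228, 0.857, -0.463], [-0.17, -0.503, -0.847]]
force: [0.3, 0.1, 0.6]
grip_width: -0.0001
grip_force: 0.0
now [-0.2   0.62  0.52  2.2   1.48  0.13  0.49] plan [-0.15  0.6   0.44  2.2   1.53  0.19  0.43]
sim [-0.04  0.58  0.23  2.2   2.45  0.27  1.06] [ 0.15  0.55 -0.1   2.2   3.37  0.39  1.68]
-0.12 0 0.03 0.01 -0.07 -0.86 0;  # [ 0.46  -0.208  0.237] 0.86
-0.14 -0.02 0.03 0.02 -0.08 -0.85 0;  # [ 0.464 -0.208  0.237] 0.86
-0.17 -0.04 0.02 0.03 -0.09 -0.85 0;  # [ 0.468 -0.207  0.238] 0.86
-0.19 -0.07 0.02 0.05 -0.10 -0.85 0;  # [ 0.473 -0.206  0.238] 0.86
-0.20 -0.10 0.02 0.06 -0.11 -0.85 0;  # [ 0.478 -0.204  0.239] 0.86
-0.21 -0.13 0.01 0.08 -0.11 -0.84 0;  # [ 0.484 -0.202  0.24 ] 0.86
-0.22 -0.16 0.01 0.10 -0.12 -0.84 0;  # [ 0.49  -0.2    0.241] 0.85
-0.23 -0.19 0.00 0.12 -0.12 -0.84 0;  # [ 0.497 -0.196  0.242] 0.85
-0.23 -0.22 0.00 0.14 -0.12 -0.83 0;  # [ 0.504 -0.192  0.243] 0.85
-0.22 -0.26 0 0.16 -0.11 -0.83 0;  # [ 0.511 -0.188  0.244] 0.85
-0.22 -0.29 -0.01 0.17 -0.11 -0.83 0;  # [ 0.518 -0.183  0.246] 0.85
-0.20 -0.33 -0.01 0.19 -0.10 -0.82 0;  # [ 0.526 -0.176  0.248] 0.85
```

```bash
python3 -m jog '-0.12 0 0.03 0.01 -0.07 -0.86 0;-0.14 -0.02 0.03 0.02 -0.08 -0.85 0;-0.17 -0.04 0.02 0.03 -0.09 -0.85 0;-0.19 -0.07 0.02 0.05 -0.1 -0.85 0;-0.2 -0.1 0.02 0.06 -0.11 -0.85 0;-0.21 -0.13 0.01 0.08 -0.11 -0.84 0;-0.22 -0.16 0.01 0.1 -0.12 -0.84 0;-0.23 -0.19 0 0.12 -0.12 -0.84 0;-0.23 -0.22 0 0.14 -0.12 -0.83 0;-0.22 -0.26 0 0.16 -0.11 -0.83 0;-0.22 -0.29 -0.01 0.17 -0.11 -0.83 0;-0.2 -0.33 -0.01 0.19 -0.1 -0.82 0'
python3 - <<'E'
from kin import *
A=observe()["joints"]; print("now",A.round(2))
C=np.load("J.npy")[-1]; lin=lambda a,b,n:[a+(b-a)*k/n for k in range(n+1)]
J=lin(A,C,12); np.save("J.npy",J); print("sim",sim(J,A).round(2)); rows(J)
E
```

```text
clock: 9.6
tool_pos: [0.5251, -0.1767, 0.2478]
ee_rot: [[0.083, -0.869, 0.487], [-0.891, -0.284, -0.355], [0.447, -0.404, -0.798]]
force: [-0.1, -0.3, 0.8]
grip_width: -0.0
grip_force: 0.0
now [-0.04  0.58  0.24  2.2   2.45  0.26  1.05]
sim [ 0.15  0.55 -0.09  2.2   3.37  0.39  1.67]
-0.18 -0.36 -0.01 0.21 -0.09 -0.82 0;  # [ 0.532 -0.17   0.25 ] 0.85
-0.16 -0.39 -0.02 0.23 -0.07 -0.82 0;  # [ 0.539 -0.163  0.252] 0.85
-0.14 -0.42 -0.02 0.24 -0.06 -0.81 0;  # [ 0.546 -0.154  0.254] 0.85
-0.11 -0.45 -0.03 0.26 -0.04 -0.81 0;  # [ 0.553 -0.145  0.256] 0.85
-0.08 -0.48 -0.03 0.27 -0.03 -0.81 0;  # [ 0.56  -0.135  0.259] 0.85
-0.05 -0.50 -0.03 0.28 -0.01 -0.80 0;  # [ 0.565 -0.124  0.262] 0.85
-0.01 -0.52 -0.04 0.28 0.01 -0.80 0;  # [ 0.571 -0.113  0.264] 0.85
0.03 -0.53 -0.04 0.29 0.03 -0.80 0;  # [ 0.575 -0.101  0.267] 0.85
0.07 -0.54 -0.04 0.29 0.05 -0.80 0;  # [ 0.579 -0.088  0.27 ] 0.85
0.11 -0.55 -0.04 0.30 0.08 -0.79 0;  # [ 0.582 -0.075  0.273] 0.85
0.15 -0.55 -0.05 0.30 0.10 -0.79 0;  # [ 0.584 -0.061  0.277] 0.85
0.19 -0.55 -0.05 0.29 0.12 -0.79 0;  # [ 0.586 -0.047  0.28 ] 0.85
```

```bash
python3 -m jog '-0.18 -0.36 -0.01 0.21 -0.09 -0.82 0;-0.16 -0.39 -0.02 0.23 -0.07 -0.82 0;-0.14 -0.42 -0.02 0.24 -0.06 -0.81 0;-0.11 -0.45 -0.03 0.26 -0.04 -0.81 0;-0.08 -0.48 -0.03 0.27 -0.03 -0.81 0;-0.05 -0.5 -0.03 0.28 -0.01 -0.8 0;-0.01 -0.52 -0.04 0.28 0.01 -0.8 0;0.03 -0.53 -0.04 0.29 0.03 -0.8 0;0.07 -0.54 -0.04 0.29 0.05 -0.8 0;0.11 -0.55 -0.04 0.3 0.08 -0.79 0;0.15 -0.55 -0.05 0.3 0.1 -0.79 0;0.19 -0.55 -0.05 0.29 0.12 -0.79 0'
python3 - <<'E'
from kin import *
A=observe()["joints"]; print("now",A.round(2))
R=goalR(0,48); rc=toW([-.14,0,.094],q); need(rc-.07*R[:,2],R)
E
```

```text
clock: 10.8
tool_pos: [0.5856, -0.0475, 0.2803]
ee_rot: [[0.678, 0.211, 0.704], [0.231, -0.97, 0.069], [0.698, 0.116, -0.707]]
force: [-0.4, -0.7, -0.8]
grip_width: -0.0003
grip_force: 0.0
now [ 0.15  0.55 -0.09  2.2   3.38  0.39  1.67]
pos [ 0.5856 -0.0475  0.2803] F [-0.38 -0.66 -0.79] t 10.8
shift in present axes [-3.87 -1.54  3.52] in goal axes [-3.79 -0.92  3.81] turn [ 0.64 -0.3   0.45]
```

```bash
python3 -m jog '0 0 0 0.32 -0.15 0.22 0;0 0 0 0.32 -0.15 0.22 0;-0.6 -0.15 0.6 0 0 0 0;-0.7 -0.2 0.7 0 0 0 0;-0.7 -0.2 0.7 0 0 0 0;-0.7 -0.2 0.7 0 0 0 0;-0.6 -0.1 0.6 0 0 0 0;-0.45 -0.05 0.45 0 0 0 0;0 0 0 0 0 0 0;0 0 0 0 0 0 0'
python3 - <<'E'
from kin import *
A=observe()["joints"]; print("now",A.round(2))
R=goalR(0,48); rc=toW([-.14,0,.094],q); need(rc-.07*R[:,2],R); need(rc+.006*R[:,2],R)
ims=[]
o=observe(); tip=o["tool_pos"]+.014*o["ee_rot"][:,2]
for c in("scene","top"):
    im=capture(c); cv2.imwrite(f"pics/{c}1.png",im); 
    p=proj(c,rc); x0,y0=(p-[40,35]).astype(int); im=cv2.resize(im[y0:y0+70,x0:x0+80],None,fx=5,fy=5,interpolation=cv2.INTER_CUBIC)
    pts=((proj(c,toW(ring(),q))-[x0,y0]+.5)*5).astype(int); cv2.polylines(im,[pts],1,(0,255,0),1)
    pt=((proj(c,tip)-[x0,y0]+.5)*5).astype(int); cv2.circle(im,tuple(int(a) for a in pt),4,(0,0,255),1)
    ims.append(im)
cv2.imwrite("pics/a1.png",np.hstack(ims))
E
```

```text
clock: 11.8
tool_pos: [0.5744, -0.0277, 0.1482]
ee_rot: [[0.724, 0.226, 0.652], [0.167, -0.974, 0.152], [0.67, -0.001, -0.743]]
force: [0.2, -0.4, -0.2]
grip_width: 0.0
grip_force: 0.0
now [ 0.17  0.85 -0.11  2.3   3.37  0.72  1.69]
pos [ 0.5744 -0.0277  0.1482] F [ 0.15 -0.36 -0.23] t 11.8
shift in present axes [-0.07 -0.05  0.05] in goal axes [-0.07 -0.05  0.05] turn [ 0.01 -0.01 -0.02]
pos [ 0.5744 -0.0277  0.1482] F [ 0.15 -0.36 -0.23] t 11.8
shift in present axes [-0.07 -0.06  3.09] in goal axes [-0.07 -0.05  3.09] turn [ 0.01 -0.01 -0.02]
```

View pics/a1.png

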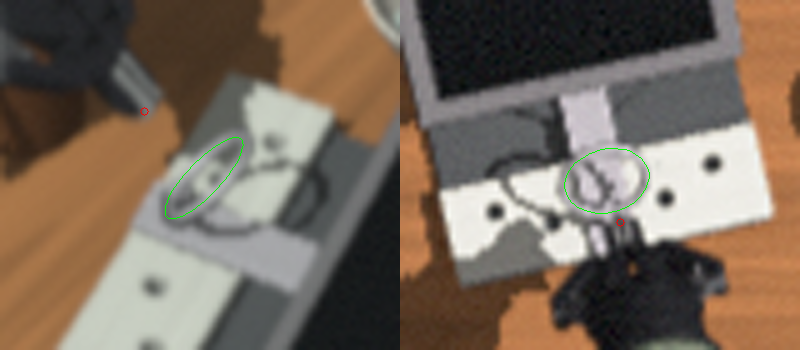

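The closed fingertips are aligned in front of the ring in both views: in the left view the tip is near (150,105) and the ring near (205,180). Now I insert.

```bash
python3 -m jog '-0.07 -0.05 0.4 0 0 0 0;0 0 0.5 0 0 0 0;0 0 0.5 0 0 0 0;0 0 0.5 0 0 0 0;0 0 0.4 0 0 0 0;0 0 0 0 0 0 0' && python3 -m jog '0 0 0.4 0 0 0 0;0 0 0.4 0 0 0 0;0 0 0 0 0 0 0'
python3 - <<'E'
from kin import *
R=goalR(0,48); rc=toW([-.14,0,.094],q); need(rc+.006*R[:,2],R)
ims=[]
for c in("scene","top"):
    im=capture(c); p=proj(c,rc); x0,y0=(p-[40,35]).astype(int); ims.append(cv2.resize(im[y0:y0+70,x0:x0+80],None,fx=5,fy=5,interpolation=cv2.INTER_CUBIC))
cv2.imwrite("pics/a2.png",np.hstack(ims))
E
```

```text
clock: 12.5
tool_pos: [0.611, -0.0176, 0.1028]
ee_rot: [[0.723, 0.226, 0.653], [0.168, -0.974, 0.152], [0.67, -0.0, -0.742]]
force: [-0.0, -0.2, -0.1]
grip_width: 0.0
grip_force: 0.0
clock: 12.8
tool_pos: [0.6242, -0.0147, 0.0883]
ee_rot: [[0.723, 0.226, 0.653], [0.168, -0.974, 0.151], [0.671, 0.0, -0.742]]
force: [0.5, 0.3, -0.0]
grip_width: -0.0
grip_force: 0.0
pos [ 0.6242 -0.0147  0.0883] F [ 0.45  0.27 -0.04] t 12.8
shift in present axes [ 0.   -0.   -0.06] in goal axes [ 0.   -0.   -0.06] turn [ 0.02 -0.01 -0.02]
```

View pics/a2.png

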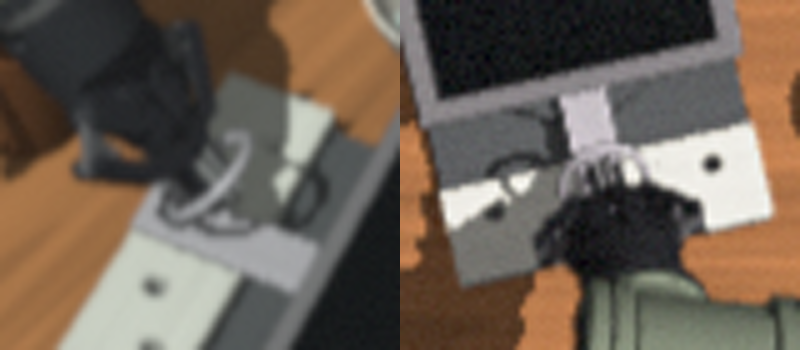

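The finger is through the ring, at about (210,175) left and (605,175) right. Now I lift across the finger until contact.

```bash
for i in 1; do python3 -m jog '0.2 0 0 0 0 0 0;0.15 0 0 0 0 0 0;0 0 0 0 0 0 0' | grep -E "tool_pos|force:"; python3 -m jog '0.08 0 0 0 0 0 0;0 0 0 0 0 0 0' | grep -E "tool_pos|force:"; done
```

```text
tool_pos: [0.6305, -0.0134, 0.0959]
force: [-0.2, 0.8, -0.4]
grip_force: 0.0
tool_pos: [0.6316, -0.0131, 0.0966]
force: [0.0, 0.3, -0.2]
grip_force: 0.0
```

```bash
python3 -m jog '0.08 0 0 0 0 0 0;0 0 0 0 0 0 0' | grep -E "clock|tool_pos|force:"
```

```text
clock: 13.6
tool_pos: [0.633, -0.0128, 0.0978]
force: [-1.0, 0.0, -0.5]
grip_force: 0.0
```

```bash
python3 -m jog '0.08 0 0 0 0 0 0;0 0 0 0 0 0 0' | grep -E "clock|tool_pos|force:";  python3 -m jog '0.05 0 -0.06 0 0 0 0;0 0 0 0 0 0 0' | grep -E "clock|tool_pos|force:"
```

```text
clock: 13.8
tool_pos: [0.6345, -0.0124, 0.0992]
force: [0.5, -0.7, 0.0]
grip_force: 0.0
clock: 14.0
tool_pos: [0.6342, -0.0125, 0.1012]
force: [-0.2, 0.0, -0.3]
grip_force: 0.2
```

```bash
python3 -m jog '0.05 0 -0.06 0 0 0 0;0 0 0 0 0 0 0' | grep -E "clock|tool_pos|force:";  python3 -m jog '0.05 0 -0.06 0 0 0 0;0 0 0 0 0 0 0' | grep -E "clock|tool_pos|force:"
python3 - <<'E'
from kin import *
o=observe(); x=o["tool_pos"];R=o["ee_rot"]
# where finger axis crosses ring plane, in ring coords
n=rz(q[2])@np.array([c_,0,-s]); up=rz(q[2])@np.array([s,0,c_]); lat=rz(q[2])@np.array([0,1,0]); rc=toW([-.14,0,.094],q)
k=((rc-x)@n)/(R[:,2]@n); p=x+k*R[:,2]-rc; print("along finger from TCP",k,"up",p@up,"lat",p@lat)
E
```

```text
clock: 14.2
tool_pos: [0.6337, -0.0125, 0.1028]
force: [-0.9, -1.0, -5.2]
grip_force: 1.9
clock: 14.4
tool_pos: [0.6338, -0.0126, 0.1048]
force: [-2.0, 0.7, -4.8]
grip_force: 2.3
along finger from TCP -0.00446896029706777 up 0.01848441013066462 lat -0.00017270249140355866
```

Contact came at TCP z ≈ 0.102, with about 5 N of downward pull. Next I raise to about 17 mm of pin lift (z ≈ 0.119).

```bash
python3 -m jog '0.05 0 -0.06 0 0 0 0;0.06 0 -0.06 0 0 0 0;0.05 0 -0.06 0 0 0 0;0 0 0 0 0 0 0' | grep -E "clock|tool_pos|force:";  python3 -m jog '0.05 0 -0.06 0 0 0 0;0.05 0 -0.06 0 0 0 0;0.06 0 -0.06 0 0 0 0;0 0 0 0 0 0 0' | grep -E "clock|tool_pos|force:"; python3 -m jog '0.05 0 -0.06 0 0 0 0;0 0 0 0 0 0 0' | grep -E "clock|tool_pos|force:"
python3 - <<'E'
from kin import *
o=observe(); x=o["tool_pos"]
# arc target about pivot, tool turned with it
for a in (.14,.28,.30):
    p=np.r_[q[:2],0]+rz(a)@(x-np.r_[q[:2],0]); R=rz(a)@o["ee_rot"]; print(a); need(p,R)
print(o["joints"].round(2))
E
```

```text
clock: 14.8
tool_pos: [0.6339, -0.0126, 0.1111]
force: [-3.3, 0.6, -5.4]
grip_force: 2.9
clock: 15.2
tool_pos: [0.6339, -0.0126, 0.1172]
force: [-2.9, -0.3, -6.7]
grip_force: 3.2
clock: 15.4
tool_pos: [0.6339, -0.0126, 0.119]
force: [-2.6, 0.6, -7.8]
grip_force: 3.1
0.14
pos [ 0.6339 -0.0126  0.119 ] F [-2.59  0.64 -7.79] t 15.4
shift in present axes [0.04 0.7  0.04] in goal axes [-0.03  0.7  -0.03] turn [ 0.63  0.   -0.69]
0.28
pos [ 0.6339 -0.0126  0.119 ] F [-2.59  0.64 -7.79] t 15.4
shift in present axes [0.15 1.38 0.14] in goal axes [-0.14  1.38 -0.13] turn [ 1.25  0.   -1.38]
0.3
pos [ 0.6339 -0.0126  0.119 ] F [-2.59  0.64 -7.79] t 15.4
shift in present axes [0.17 1.48 0.16] in goal axes [-0.16  1.48 -0.14] turn [ 1.34  0.   -1.48]
[ 0.12  0.92 -0.11  2.12  3.35  0.61  1.67]
```

```bash
python3 -m jog '0 0.05 0 0.045 0 -0.05 0;0 0.1 0 0.09 0 -0.1 0;0 0.1 0 0.09 0 -0.1 0;0 0.1 0 0.09 0 -0.1 0;0 0.1 0 0.09 0 -0.1 0;0 0.1 0 0.09 0 -0.1 0;0 0.1 0 0.09 0 -0.1 0;0 0 0 0 0 0 0'
python3 - <<'E'
from kin import *
x0=np.array([.6339,-.0126,.119]); pv=np.r_[q[:2],0]; x=observe()["tool_pos"]
az=lambda p:np.arctan2(*(pv-p)[1::-1]); print("finger swing",az(x)-az(x0),"rad",np.linalg.norm((x-pv)[:2]),np.linalg.norm((x0-pv)[:2]))
p=pv+rz(.28)@(x0-pv); need(p,goalR(.28,48))
E
```

```text
clock: 16.2
tool_pos: [0.6386, -0.0293, 0.1189]
ee_rot: [[0.694, 0.35, 0.628], [0.261, -0.937, 0.234], [0.671, 0.001, -0.742]]
force: [-1.6, -2.6, -6.7]
grip_width: 0.0
grip_force: 2.8
finger swing 0.13885920835805926 rad 0.1255502614959767 0.12507703771064885
pos [ 0.6386 -0.0293  0.1189] F [-1.56 -2.57 -6.73] t 16.2
shift in present axes [0.06 0.7  0.05] in goal axes [-0.02  0.71 -0.02] turn [ 0.69 -0.01 -0.75]
```

```bash
python3 -m jog '0.01 0.1 0.01 0.1 0 -0.1 0;0.01 0.1 0.01 0.1 0 -0.11 0;0 0.1 0 0.1 0 -0.11 0;0 0.1 0 0.1 0 -0.11 0;0 0.1 0 0.1 0 -0.11 0;0 0.1 0 0.1 0 -0.11 0;0 0.1 0 0.09 0 -0.1 0;0 0 0 0 0 0 0;0 0 0 0 0 0 0'
python3 - <<'E'
from kin import *
x0=np.array([.6339,-.0126,.119]); pv=np.r_[q[:2],0]
p=pv+rz(.28)@(x0-pv); need(p,goalR(.28,48))
D=[[-.066,.125,.065],[-.066,-.125,.065],[.089,-.125,.135],[.089,.125,.135]]
im=capture("top"); x1,y1=225,120; im=cv2.resize(im[y1:y1+110,x1:x1+120],None,fx=5,fy=5,interpolation=cv2.INTER_CUBIC)
for a,col in((.28,(0,255,0)),(.25,(0,0,255))):
    pts=((proj("top",toW(np.array(D)@rz(a).T,q))-[x1,y1]+.5)*5).astype(int); cv2.polylines(im,[pts],1,col,1)
cv2.imwrite("pics/a3.png",im)
E
```

```text
clock: 17.1
tool_pos: [0.6461, -0.0442, 0.1186]
ee_rot: [[0.648, 0.488, 0.584], [0.362, -0.873, 0.328], [0.67, -0.001, -0.742]]
force: [-4.3, -3.6, -6.3]
grip_width: 0.0001
grip_force: 4.2
pos [ 0.6461 -0.0442  0.1186] F [-4.31 -3.61 -6.26] t 17.1
shift in present axes [ 0.01  0.04 -0.01] in goal axes [ 0.01  0.04 -0.01] turn [ 0.   -0.01 -0.01]
```

View pics/a3.png

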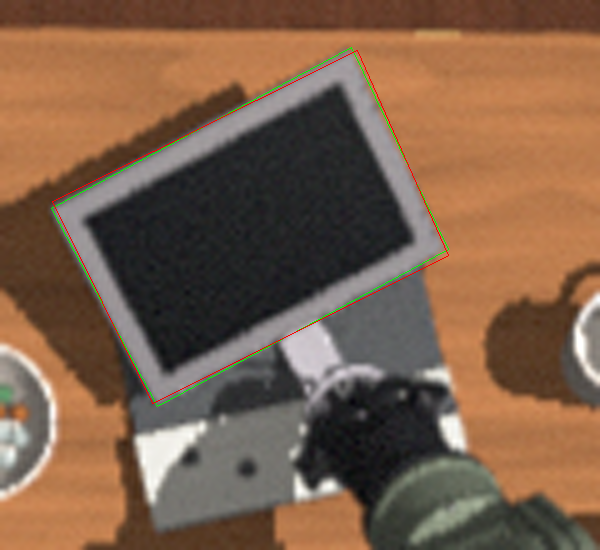

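The display outline lies between the 0.25 and 0.28 models, close to 0.28. I'll take the remaining 1 mm and lower slowly.

```bash
python3 -m jog '0 0.05 0 0 0 0 0;0 0 0 0 0 0 0;-0.05 0 0.06 0 0 0 0;-0.05 0 0.06 0 0 0 0;0 0 0 0 0 0 0' | grep -E "clock|tool_pos|force:"; python3 -m jog '-0.05 0 0.06 0 0 0 0;-0.06 0 0.06 0 0 0 0;0 0 0 0 0 0 0' | grep -E "clock|tool_pos|force:"; python3 -m jog '-0.05 0 0.06 0 0 0 0;0 0 0 0 0 0 0' | grep -E "clock|tool_pos|force:"
```

```text
clock: 17.65
tool_pos: [0.6465, -0.0448, 0.1144]
force: [-6.0, -4.1, -4.3]
grip_force: 4.5
clock: 17.95
tool_pos: [0.6465, -0.0448, 0.1104]
force: [-5.2, -3.6, -5.2]
grip_force: 4.4
clock: 18.15
tool_pos: [0.6466, -0.0448, 0.1085]
force: [-7.0, -3.9, -5.3]
grip_force: 4.5
```

Load persists below z 0.112, so the pin is going into the hole. I'll keep lowering.

```bash
python3 -m jog '-0.05 0 0.06 0 0 0 0;-0.06 0 0.06 0 0 0 0;0 0 0 0 0 0 0' | grep -E "clock|tool_pos|force:"; python3 -m jog '-0.05 0 0.06 0 0 0 0;-0.05 0 0.06 0 0 0 0;0 0 0 0 0 0 0' | grep -E "clock|tool_pos|force:"; python3 -m jog '-0.06 0 0.06 0 0 0 0;0 0 0 0 0 0 0' | grep -E "clock|tool_pos|force:"
```

```text
clock: 18.45
tool_pos: [0.6466, -0.0448, 0.1044]
force: [-5.7, -4.1, -4.5]
grip_force: 4.3
clock: 18.75
tool_pos: [0.6476, -0.0442, 0.1013]
force: [-1.8, -0.6, -1.6]
grip_force: 1.2
clock: 18.95
tool_pos: [0.6475, -0.0445, 0.0991]
force: [0.5, -0.2, 0.5]
grip_force: 0.0
```

```bash
python3 -m jog '-0.2 0 0 0 0 0 0;-0.2 0 0 0 0 0 0;0 0 0 0 0 0 0' | grep -E "clock|tool_pos|force:"
python3 - <<'E'
from kin import *
rc=toW(np.array([-.14,0,.094])@rz(.28).T,q); R=goalR(.28,48); need(rc,R); need(rc-.10*R[:,2],R)
E
```

```text
clock: 19.25
tool_pos: [0.6401, -0.0488, 0.0915]
force: [0.2, -0.1, 0.0]
grip_force: 0.0
pos [ 0.6401 -0.0488  0.0915] F [ 0.24 -0.09  0.03] t 19.25
shift in present axes [-0.15 -0.01 -0.27] in goal axes [-0.15 -0.01 -0.27] turn [-0.01 -0.01 -0.01]
pos [ 0.6401 -0.0488  0.0915] F [ 0.24 -0.09  0.03] t 19.25
shift in present axes [-0.15 -0.02 -4.27] in goal axes [-0.15 -0.01 -4.27] turn [-0.01 -0.01 -0.01]
```

```bash
python3 -m jog '-0.1 0 0 0 0 0 0;0 0 -0.3 0 0 0 0;0 0 -0.4 0 0 0 0;0 0 -0.4 0 0 0 0;0 0 -0.4 0 0 0 0;0 0 -0.4 0 0 0 0;0 0 -0.5 0 0 0 0;0 0 -0.5 0 0 0 0;0 0 -0.5 0 0 0 0;0 0 0 0 0 0 0;0 0 0 0 0 0 0' | grep -E "clock|tool_pos|force:"
python3 - <<'E'
from kin import *
D=[[-.066,.125,.065],[-.066,-.125,.065],[.089,-.125,.135],[.089,.125,.135]]
print(observe()["joints"].round(2)); ims=[]
for c,x1,y1 in(("top",235,130),("scene",255,175)):
    im=cv2.resize(capture(c)[y1:y1+100,x1:x1+100],None,fx=4,fy=4,interpolation=cv2.INTER_CUBIC)
    for Q,col in((np.array(D)@rz(.28).T,(0,0,255)),(ring(swing=.28),(0,255,0))):
        pts=((proj(c,toW(Q,q))-[x1,y1]+.5)*4).astype(int); cv2.polylines(im,[pts],1,col,1)
    ims.append(im)
cv2.imwrite("pics/a4.png",np.hstack(ims))
E
```

```text
clock: 20.35
tool_pos: [0.5895, -0.0775, 0.1537]
force: [-0.3, -0.1, -1.1]
grip_force: 0.0
[ 0.55  0.87 -0.41  2.08  3.87  0.36  1.68]
```

View pics/a4.png

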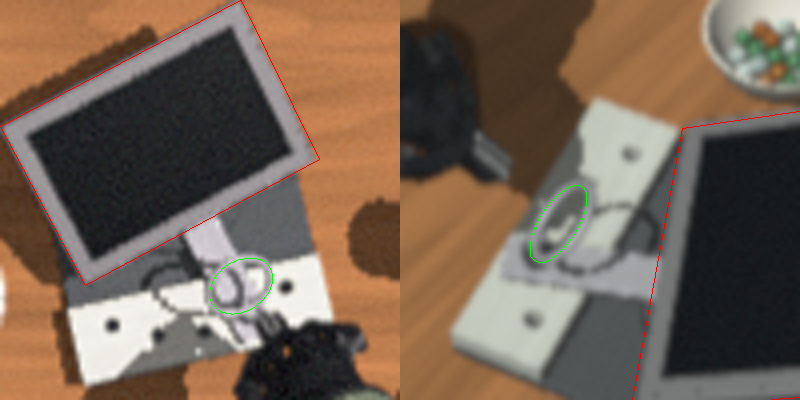

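The ring at (240,285) and the display match the 0.28, pin-down model. The finger is clear, so I'm handing in.

```bash
python3 -c "
from station import *
print(hand_in())"
```

```text
the job is handed in; nothing more can be done
None
```

I lifted the pin, swung the arm one hole towards the white mug (+0.28 rad), let the pin drop home, took the finger out clear of the ring, and handed the job in at about 20 s. The last images and the force readings agree with that position; the station returned no verdict.

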